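# Snug up a tapered pipe plug with a socket key

### The job

Fit the large T-shaped socket key over the square head of the pipe plug that stands in the valve block and turn it clockwise until the plug goes snug, at roughly 0.35 N m, without overtightening it or leaning hard on the key. Then stand the key upright in the white tray again and leave the other things where they are.

Things in the scene. Friction and masses are not known exactly. Their poses are not given: they have to be found in the camera images.
- key: Large steel T key, 94 mm tall, about 250 g, standing socket down in the tray. Origin: centre of its underside, z up the shaft, x along its crossbar. From the bottom: 30 x 30 mm socket block (0 to 32 mm) with a square socket 20 x 20 mm, 14 mm deep, open below, its walls along x and y; a round shaft 14 mm in diameter (32 to 70 mm); then the crossbar.
- key_bar (a point): The middle of the large key's flat-sided crossbar, 82 mm above the key's origin. The bar is 70 mm long (x), 16 mm wide (y) and 24 mm tall; gripped across its width with 40 N or more it carries the tightening torque. Released on the plug, the key stays standing there.
- plug: Tapered steel plug. Origin on its axis, underside of its round collar (26 mm wide, 4 mm high), z up. Above it the square head, 18 x 18 mm, faces across x and y, top 20 mm above the origin, its top 3 mm tapering to 13 mm. The key is home with its origin 6 mm above this origin (socket roof on the head), in any of four quarter turns, with 0.1 rad play each way.
- port (a point): Centre of the top of the plug's boss, where the plug screws in. Clockwise from above tightens. The plug's angle says nothing of how tight it is. It runs at 0.05 N m; after 0.2 to 2.4 rad the taper bites and the torque climbs by 0.05 N m every 0.09 rad. Right: 0.35 N m. Under 0.25 it leaks, over 0.60 the thread is spoilt; a hand that stops after a big step reads too little.
- valve_block: Aluminium valve block, 80 x 130 x 34 mm, on a fixed steel base plate 150 x 150 x 8 mm. Origin: centre of the plate's underside, z up. The plug stands in the taller boss (48 mm wide, top 52 mm above the origin), 30 mm along +y from the centre; the lower boss at -33 mm holds a flush plug. Two brass sockets stick out 20 mm on the +x side.
- tray: The white tray fixed on the table, 110 x 210 x 30 mm outside, walls and floor 5 mm thick. Origin at the centre of its underside, z up. The large key and a small key stand in its two halves (about 52 mm along +y and -y from the centre), which is in which half varies.
- small_key: A smaller T key, not needed, 66 mm tall with a round 24 mm foot and a black crossbar 44 mm long, standing in the other half of the tray. Origin at its underside.
- spare_plug: A loose square-headed plug standing on the table, 39 mm tall, 34 mm collar. Origin at its underside. Not needed.
- coupling: A brass pipe coupling standing on the table, 38 mm in diameter, 34 mm tall. Origin at its underside. Not needed.
- carton: A small white carton, 70 x 55 x 45 mm. Origin at its underside. Not needed.
- washer_jar: A small jar, 52 mm in diameter, 70 mm tall. Origin at its underside. Not needed.
- chuck: A drill chuck standing on the table, 32 mm in diameter, 80 mm tall. Origin at its underside. Not needed.
- thread_home (a joint): Hidden measure, in m: 0 with the free thread run in, -0.00002 per rad of free thread left. Far below the noise of the reading, so the torque must be felt.
- seal_squeeze (a joint): Hidden measure of the seal, in m: 0 when loose, 0.0000045 to 0.000009 from 0.25 N m up. Far below the noise of the reading, so the torque must be felt.
- thread_strain (a joint): Hidden measure of the thread, in m: 0 while sound, over 0.00001 when overtightened with 0.60 N m or more. Far below the noise of the reading, so the torque must be felt.
- hex_bolt: A steel hex bolt standing on its head, 22 mm head, 53 mm tall. Origin at its underside. Not needed.
- bush: A steel ring lying flat, 44 mm in diameter, 14 mm high. Origin at its underside. Not needed.
Things that resemble listed ones, but are neither listed nor needed, are in the scene too. What is shaped like the key but orange or red is not meant. Of the things shaped like the tray, the white one is meant.

How it is judged:
On the way, in this order (a step that is already met when the one before it is completed fails the run):
1. the key is home on the square head of the plug (horizontal distance between key and plug below 0.004 m and z of key in the frame of plug below 0.009 m and angle between key's own z axis and vertical below 0.12 rad), for 0.1 s.
2. the plug is snug, turned with the key (value of joint seal_squeeze above 4.5e-06 m and horizontal distance between key and plug below 0.006 m and z of key in the frame of plug below 0.014 m), for 0.1 s.
At the end, for the whole second after the job is handed in: The plug is snug (turned with the key to between 0.25 and 0.60 N m, not backed off again by more than 0.4 rad), and the large key stands upright (within 0.1 rad), still and released on the floor of the white tray (value of joint seal_squeeze above 4.5e-06 m and value of joint thread_strain below 1e-05 m and value of joint thread_home above -8e-06 m and x of key in the frame of tray between -0.05 and 0.05 m and y of key in the frame of tray between -0.1 and 0.1 m and z of key in the frame of tray below 0.012 m and angle between key's own z axis and vertical below 0.1 rad and linear speed of key below 0.02 m/s); the robot touches nothing.
It fails at once if the plug was overtightened (over 0.60 N m) (value of joint thread_strain above 1e-05 m).
It fails at once if the small key was knocked over (angle between small_key's own z axis and vertical above 0.35 rad).
It fails at once if another thing was pushed away by more than 40 mm (distance of any of small_key, spare_plug, coupling, carton, washer_jar, chuck, hex_bolt, bush from where it was at the start of the episode above 0.04 m).
It fails at once if the key was forced on the plug: all contact forces between them, the turning included, over 90 N (contact force between key and plug above 90 N).
It also fails if it takes over 72 s, if anything falls off the work surface, if the arm or the gripper's body presses on something with over 40 N, if the wrist force passes 120 N, or if a joint passes its speed limit or range.

### The arm

A 6-joint arm with a two-finger parallel gripper is mounted at the origin on the work surface. World frame = base frame: x ahead of the robot, y to its left, z up, the work surface at z = 0. Lengths are in m, angles in rad, forces in N, time in s.
With the tool pointing down it reaches from about 0.375 to 0.75 m from the base axis. Payload 9 kg.
Tool frame: the origin (TCP) lies between the finger pads; the fingertips stand 22 mm ahead of it and the grasp point (between the pads) lies 3 mm ahead of it (env.finger_overhang is the distance from the TCP to the fingertips, in m); z points along the fingers, y is the direction in which the jaws open and shut (so a half turn about z gives the same grasp; the last joint's range is limited). The gripper opens to 85 mm and grips with 20 to 120 N. Pads are 22 mm wide; open, the fingers measure 114 mm over their backs; the gripper's body (76 mm by 85 mm) begins 54 mm behind the grasp point. The pads swing forward as they close: fully open they stand 13 mm farther back than shut.
Start: joints at [0.946, 0.104, 0.097, 1.564, 0, 1.353], TCP at [0.237, 0.551, 0.253] pointing down, gripper open.
Joint ranges: [-2.99, 2.99], [-0.84, 1.86], [-1.1, 1.16], [-1.84, 2.11], [-1.51, 1.56], [-3.14, 3.14]. Speed limits (rad/s): [2.22, 2.22, 2.57, 3.14, 3.14, 3.14].

### API

Orientations are given as a 3x3 rotation matrix whose columns are the frame's x, y, z axes.
In Python, from bench import env gives the robot as it stands. Calls block until the motion is done:
- env.movep(position, orientation): joint-space move of the TCP to a pose.
- env.servo_line(position, attitude=None, velocity=0.15, force_limit=None): straight line of the TCP; attitude=None keeps the orientation; velocity is the mean speed in m/s. With force_limit (N) it stops when the force on the tool has changed by that much, and returns True; else False.
- env.movej(angles): joint-space move.
- env.grip(opening, f_grip=None): opening from 0.0 (shut) to 1.0 (fully open); f_grip is the grip in N (None keeps the last); returns when the fingers have stopped.
- env.pause(seconds).
- env.solve_ik(position, orientation): joint angles nearest the present ones, or None.
- env.get_obs(): the state.
- env.camera(name): name is "scene" or "top"; returns a dict with "color" (480x640x3 uint8, red, green, blue), "range_z" (480x640 float32, m along the optical axis (not along the pixel's ray), 0 where there is no reading), "intrinsics" (3x3 intrinsics, pixels), "R" (3x3) and "t" (3): a world point X has camera coordinates R X + t. Camera axes: x right, y down, z forward; pixel columns grow to the right and rows downward; lengths in m; the calibration is good to about 2 mm. A picture is of the moment at which its call begins.
A pose or a line that the arm cannot do raises env.MotionError and nothing moves.
- env.finish_job(): hands the job in, once; it reports no verdict.
The state is a dict: "clock": time; "qpos": joint angles; "dq": joint speeds; "joint_torque": joint torques, N m; "eef_pos": TCP position; "tool_rot": TCP orientation; "ft_force": force on the tool from outside, world axes, zero at the start; "torque": the same for the moment, N m; "finger_gap": opening from 0.0 (shut) to 1.0 (fully open).
Only numpy, scipy, OpenCV 4.12 (cv2) and the standard library are available. Lean on these libraries where they do the work, as an engineer would, in place of code of your own. Each camera call takes 0.05 s, during which the arm holds its last target.

## Working session

There is one attempt and no reset: what is moved stays moved. The work goes in short steps, each a Python script; the robot and the scene stay as the last script left them, time stands still between calls to the robot, and variables do not carry over. Pictures are saved under pics/ and viewed, and the job is handed in when it is done.

```bash
mkdir -p pics; ls
python3 - <<'E'
from bench import env
import cv2,numpy as np
for n in ("top","scene"):
    c=env.camera(n)
    np.savez(f"pics/{n}0.npz",**c)
    cv2.imwrite(f"pics/{n}0.png",c["color"][:,:,::-1])
    print(n,c["intrinsics"].tolist(),c["R"].round(3).tolist(),c["t"].round(3).tolist())
o=env.get_obs();print(o)
E
```

```text
pics
top [[492.0996074424434, 0.0, 316.0074858449027], [0.0, 492.0996074424434, 240.30649679411883], [0.0, 0.0, 1.0]] [[-0.006, -1.0, 0.011], [-0.99, 0.004, -0.139], [0.139, -0.012, -0.99]] [0.003, 0.493, 1.308]
scene [[436.37174777343813, 0.0, 324.40427533747504], [0.0, 436.37174777343813, 241.8460842760872], [0.0, 0.0, 1.0]] [[0.701, 0.713, 0.02], [0.482, -0.454, -0.749], [-0.525, 0.535, -0.662]] [-0.346, -0.177, 1.201]
{'clock': 0.1, 'qpos': array([9.46281730e-01, 1.04630130e-01, 9.65607348e-02, 1.56391666e+00,
       1.32003387e-05, 1.35312244e+00]), 'dq': array([-0.00092167, -0.00191089,  0.00258373,  0.00076759,  0.00094703,
        0.00051632]), 'joint_torque': array([ 4.88441394e-03, -5.58209109e+01,  5.04719317e+01,  1.31452060e-02,
       -3.50983846e-04, -2.44859416e-05]), 'eef_pos': array([0.23723567, 0.5508098 , 0.25261315]), 'tool_rot': array([[-9.18375469e-01,  3.95709489e-01, -7.06347217e-04],
       [ 3.95710028e-01,  9.18375009e-01, -9.57445418e-04],
       [ 2.69821395e-04, -1.15880306e-03, -9.99999292e-01]]), 'ft_force': array([ 1.10604326,  0.49562259, -0.82464152]), 'torque': array([-0.01938115, -0.03602244, -0.01236729]), 'finger_gap': 1.0013290902680183}
```

View pics/top0.png

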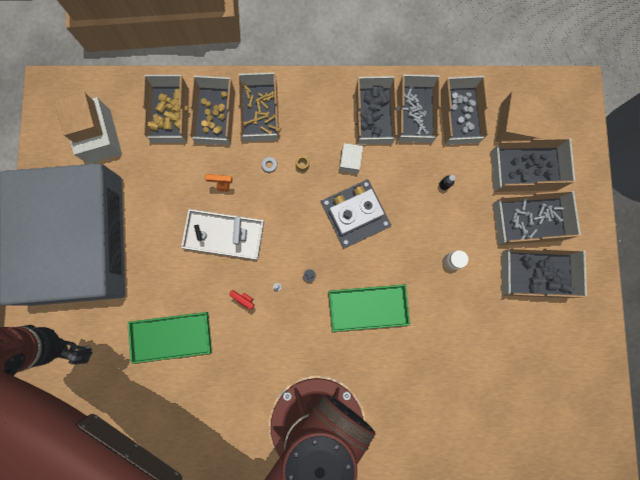

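View pics/scene0.png

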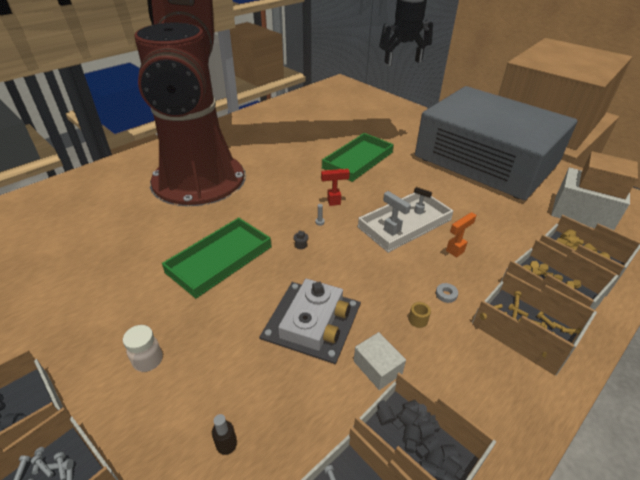

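Run:
```python
import cv2,numpy as np
a=cv2.imread("pics/top0.png");b=cv2.imread("pics/scene0.png")
t=cv2.resize(a[195:275,170:275],None,fx=3.8*2/2,fy=3.8,interpolation=cv2.INTER_CUBIC)
u=cv2.resize(a[170:250,310:400],None,fx=3.8,fy=3.8,interpolation=cv2.INTER_CUBIC)
v=cv2.resize(b[180:255,350:455],None,fx=3.8,fy=3.8,interpolation=cv2.INTER_CUBIC)
w=cv2.resize(b[270:360,255:365],None,fx=3.2,fy=3.2,interpolation=cv2.INTER_CUBIC)
C=np.zeros((600,800,3),np.uint8)
def put(i,r,c):
    h,wd=min(i.shape[0],300),min(i.shape[1],400);C[r:r+h,c:c+wd]=i[:h,:wd]
put(t,0,0);put(u,0,400);put(v,300,0);put(w,300,400)
cv2.imwrite("pics/crop1.png",C)
```

```text
(no output)
```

View pics/crop1.png

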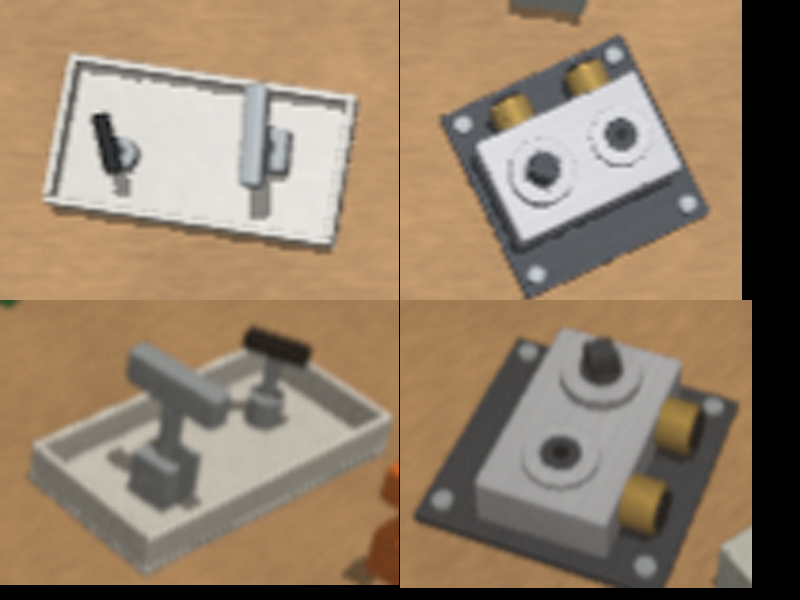

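```bash
cat > h.py <<'E'
import cv2,numpy as np
def cloud(c):
    K=c["intrinsics"];d=c["range_z"].astype(float)
    v,u=np.mgrid[0:480,0:640]
    P=np.stack([(u-K[0,2])/K[0,0]*d,(v-K[1,2])/K[1,1]*d,d],-1)
    X=(P-c["t"])@c["R"]
    X[d==0]=np.nan
    return X
def ray(c,uv,z):
    uv=np.atleast_2d(np.array(uv,float));K=c["intrinsics"]
    D=np.c_[(uv[:,0]-K[0,2])/K[0,0],(uv[:,1]-K[1,2])/K[1,1],np.ones(len(uv))]@c["R"]
    C=-c["R"].T@c["t"]
    s=(z-C[2])/D[:,2]
    return C+s[:,None]*D
def proj(c,X):
    p=c["R"]@np.array(X,float)+c["t"];q=c["intrinsics"]@p;return q[:2]/q[2]
def rect(m):
    cs,_=cv2.findContours(m.astype(np.uint8),cv2.RETR_EXTERNAL,cv2.CHAIN_APPROX_NONE)
    k=max(cs,key=cv2.contourArea);return k,cv2.minAreaRect(k)
E
python3 - <<'E'
from h import *
from bench import env
# ft noise, does it cost time
a=[];
for i in range(20):
    o=env.get_obs();a.append(np.r_[o["clock"],o["ft_force"],o["torque"]])
a=np.array(a);print(a.mean(0).round(3),a.std(0).round(3))
for n in("top","scene"):
    c=np.load(f"pics/{n}0.npz");X=cloud(c)
    tab=X[...,2][(abs(X[...,0]-.45)<.3)&(abs(X[...,1])<.4)]
    print(n,"table z med",np.nanmedian(tab))
    # masks by height near the tray & the block
    for nm,lo,hi,ctr,r in (("bar",.085,.115,ray(c,[239,232],.1)[0] if n=="top" else None,.08),):
        pass
    z=X[...,2]
    if n=="top": ctrs=dict(bar=(237,232),plug=(346,212),block=(356,212))
    else: ctrs=dict(bar=(395,205),plug=(317,289),block=(312,315))
    for nm,(u,v) in ctrs.items():
        print(nm,"z",np.round(z[v-3:v+4:3,u-3:u+4:3],3).tolist(), X[v,u].round(3))
E
```

```text
[ 0.1    1.106  0.496 -0.825 -0.019 -0.036 -0.012] [0. 0. 0. 0. 0. 0. 0.]
top table z med 0.0011018749583147352
bar z [[0.097, 0.099, 0.089], [0.101, 0.1, 0.085], [0.099, 0.098, 0.085]] [0.506 0.206 0.1  ]
plug z [[0.053, 0.053, 0.052], [0.054, 0.073, 0.07], [0.053, 0.072, 0.069]] [ 0.564 -0.08   0.073]
block z [[0.051, 0.044, 0.04], [0.048, 0.033, 0.046], [0.055, 0.049, 0.04]] [ 0.571 -0.111  0.033]
scene table z med 0.0010974261067750683
bar z [[0.088, 0.09, 0.098], [0.081, 0.086, 0.087], [0.015, 0.073, 0.081]] [0.515 0.199 0.086]
plug z [[0.072, 0.071, 0.073], [0.066, 0.069, 0.066], [0.059, 0.061, 0.057]] [ 0.567 -0.093  0.069]
block z [[0.048, 0.049, 0.043], [0.05, 0.049, 0.049], [0.05, 0.048, 0.049]] [ 0.593 -0.131  0.049]
```

Run:
```python
from h import *
def R2(c,m,z,nm,lab=True):
    if m.sum()<5: print(nm,"none");return
    n,l,s,_=cv2.connectedComponentsWithStats(m.astype(np.uint8))
    k=1+np.argmax(s[1:,4]);mm=l==k
    k,_=rect(mm); P=ray(c,k[:,0,:],z)[:,:2]
    r=cv2.minAreaRect((P*1000).astype(np.float32))
    v,u=np.nonzero(mm);Q=ray(c,np.c_[u,v],z)[:,:2]*1000
    w,V=np.linalg.eigh(np.cov(Q.T))
    print(nm,mm.sum(),"rect c",np.round(r[0],1),"size",np.round(r[1],1),"ang",round(r[2],1),"| mean",Q.mean(0).round(1),"pca ang",round(np.degrees(np.arctan2(V[1,1],V[0,1])),1))
for n in("top","scene"):
    c=np.load(f"pics/{n}0.npz");X=cloud(c);x,y,z=X[...,0],X[...,1],X[...,2]
    g=c["color"].astype(int);print(n)
    near=(np.hypot(x-.51,y-.2)<.07)
    R2(c,near&(z>.091),.099,"bar")
    nb=(np.hypot(x-.57,y+.1)<.13)
    R2(c,nb&(np.hypot(x-.565,y+.085)<.03)&(z>.0635),.070,"plughead")
    dark=(g.max(-1)<95)&(z<.025)&nb
    V=g.max(-1)
    R2(c,nb&(z>.0)&((V<95)|(z>.02)),.008,"plate+")
    R2(c,nb&(z>.0295)&(z<.048),.034,"blocktop")
    R2(c,nb&(z>.0295)&(z<.048)&(g.min(-1)>120),.034,"blocktop white")
    tr=(np.hypot(x-.51,y-.23)<.16)&(g.min(-1)>135)&(z<.045)
    R2(c,tr,.03,"tray")
```

```text
top
bar 167 rect c [511.8 206.8] size [16.8 68.9] ang 87.0 | mean [510.9 207.1] pca ang 176.8
plughead 43 rect c [560.4 -85. ] size [16.8 17.1] ang 63.1 | mean [560.6 -85.3] pca ang 129.1
plate+ 1798 rect c [ 585.3 -105. ] size [114.8 147.2] ang 25.4 | mean [ 580.6 -109.5] pca ang 118.8
blocktop 1191 rect c [ 583.9 -108.1] size [104.6 131.1] ang 25.3 | mean [ 580.3 -112.6] pca ang 114.5
blocktop white 985 rect c [ 575.4 -112. ] size [ 80.6 131.1] ang 25.0 | mean [ 575.7 -114.3] pca ang 115.0
tray 2532 rect c [514.  257.5] size [211.7 111.2] ang 81.2 | mean [511.3 257.1] pca ang 80.4
scene
bar 197 rect c [515.6 202.4] size [24.4 73.9] ang 85.1 | mean [515.9 202.6] pca ang 174.5
plughead 95 rect c [563.2 -87.9] size [19.2 23.8] ang 65.4 | mean [563.  -87.7] pca ang 146.2
plate+ 4995 rect c [ 571.2 -104.9] size [148.7 174.9] ang 24.8 | mean [ 576.3 -113.2] pca ang 122.6
blocktop 2178 rect c [ 583.6 -107.5] size [106.5 139.8] ang 25.0 | mean [ 586.3 -117.4] pca ang 110.1
blocktop white 1574 rect c [ 570.5 -109.8] size [ 80.2 132.3] ang 25.1 | mean [ 576.9 -118.7] pca ang 112.3
tray 1215 rect c [514.1 254.6] size [210.3 111.2] ang 81.0 | mean [528.7 233.4] pca ang 68.2
```

Run:
```python
import cv2,numpy as np
a=cv2.imread("pics/top0.png");b=cv2.imread("pics/scene0.png")
f=lambda i:cv2.convertScaleAbs(cv2.resize(i,(400,400),interpolation=cv2.INTER_CUBIC),alpha=1.5)
C=np.hstack([f(a[202:227,334:359]),f(b[276:306,302:332])])
cv2.imwrite("pics/crop2.png",C)
```

```text
(no output)
```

View pics/crop2.png

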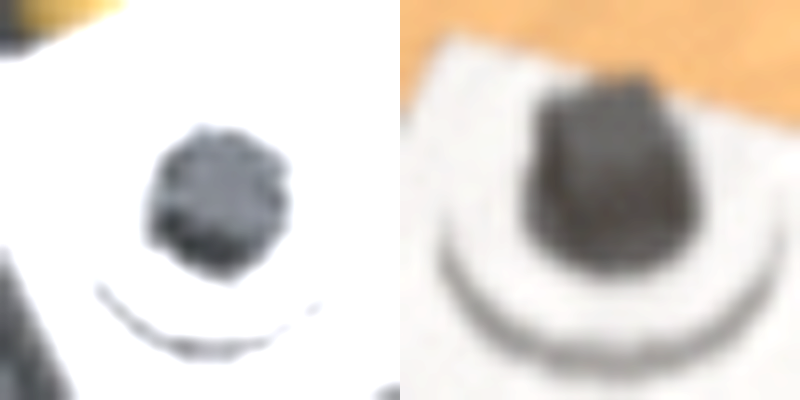

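Run:
```python
from h import *
c=np.load("pics/scene0.npz");g=cv2.cvtColor(c["color"],cv2.COLOR_RGB2GRAY)
print(g[278:300,308:328])
P=np.array([.562,-.085])
for z in(.072,.069,.056,.052): print(z,proj(c,[*P,z]))
c=np.load("pics/top0.npz");g=cv2.cvtColor(c["color"],cv2.COLOR_RGB2GRAY)
print(g[206:223,340:356])
for z in(.072,.069,.056,.052): print(z,proj(c,[*P,z]))
```

```text
[[138 138 134 132 130 130 132 134 137 135 136 134 135 135 136 135 136 135
  133 136]
 [151 146 139 135 135 133 133 135 135 135 136 135 136 135 135 136 133 134
  134 137]
 [161 157 153 155 152 144 138 137 132 131 130 130 131 135 136 134 135 134
  136 137]
 [162 163 164 167 162 154 149 142 124 113 112 108 112 129 136 134 135 135
  135 136]
 [164 165 167 164 155 136 132 119  97  88  83  79  88 113 132 138 136 134
  135 133]
 [164 166 165 157 128 100  94  83  75  70  72  69  76 102 137 146 139 136
  138 135]
 [164 165 164 149  98  70  72  70  68  69  70  69  73  91 128 146 151 152
  150 146]
 [166 166 164 146  88  61  65  69  68  69  69  69  69  78 105 134 157 163
  162 158]
 [166 165 163 146  85  54  63  71  70  70  70  69  69  71  85 120 153 163
  162 162]
 [166 165 161 142  80  51  58  67  68  68  68  68  63  60  70 104 144 161
  162 161]
 [165 164 155 123  70  47  55  62  64  62  62  62  59  57  60  89 135 159
  162 162]
 [164 162 151 107  62  46  52  61  60  58  57  57  54  54  55  78 124 157
  162 164]
 [163 163 150  99  63  48  49  55  55  55  53  52  53  51  52  68 112 155
  162 
[... 1482 characters left out ...]
95  87  90 180 221 220 213]
 [215 216 184 108  57  63  85  91  91  96  97 109 184 220 220 212]
 [217 217 185 102  53  54  63  63  79  84  87 122 189 220 220 214]
 [221 221 193 144 107  50  44  48  51  69 102 181 219 219 220 217]
 [201 222 221 222 186 112  83  59  67 100 159 207 219 218 214 215]
 [174 219 222 222 222 210 164 132 131 184 219 218 218 216 199 205]
 [139 183 220 221 220 221 221 221 192 189 219 220 217 189 177 212]
 [188 135 178 216 220 221 221 219 219 220 219 214 192 157 192 222]
 [221 191 129 152 197 213 214 212 212 216 200 165 179 214 222 222]]
0.072 [347.85194291 212.6711286 ]
0.069 [347.76811641 212.88929022]
0.056 [347.40918827 213.82341421]
0.052 [347.30014022 214.10721584]
```

```bash
cat >> h.py <<'E'
def rot(deg):
    a=np.radians(deg);y=np.array([np.cos(a),np.sin(a),0]);z=np.array([0,0,-1.]);return np.c_[np.cross(y,z),y,z]
def yawdeg(R): return np.degrees(np.arctan2(R[1,1],R[0,1]))
E
python3 - <<'E'
from h import *
from bench import env
for p in([.512,.207,.13],[.562,-.085,.143]):
  for a in range(-180,180,30):
    try:
        q=env.solve_ik(np.array(p),rot(a)); print(p,a,None if q is None else np.round(q,2))
    except Exception as e: print(a,e)
E
```

```text
[0.512, 0.207, 0.13] -180 [ 0.15 -0.03 -0.26  1.34  0.   -1.42]
[0.512, 0.207, 0.13] -150 [ 0.15 -0.03 -0.26  1.34  0.   -1.95]
[0.512, 0.207, 0.13] -120 [ 0.15 -0.03 -0.26  1.34  0.   -2.47]
[0.512, 0.207, 0.13] -90 [ 0.15 -0.03 -0.26  1.34  0.   -2.99]
[0.512, 0.207, 0.13] -60 [ 0.15 -0.03 -0.26  1.34  0.    2.77]
[0.512, 0.207, 0.13] -30 [ 0.15 -0.03 -0.26  1.34  0.    2.24]
[0.512, 0.207, 0.13] 0 [ 0.15 -0.03 -0.26  1.34  0.    1.72]
[0.512, 0.207, 0.13] 30 [ 0.15 -0.03 -0.26  1.34  0.    1.19]
[0.512, 0.207, 0.13] 60 [ 0.15 -0.03 -0.26  1.34  0.    0.67]
[0.512, 0.207, 0.13] 90 [ 0.15 -0.03 -0.26  1.34  0.    0.15]
[0.512, 0.207, 0.13] 120 [ 0.15 -0.03 -0.26  1.34  0.   -0.38]
[0.512, 0.207, 0.13] 150 [ 0.15 -0.03 -0.26  1.34  0.   -0.9 ]
[0.562, -0.085, 0.143] -180 [-0.38  0.02 -0.19  1.36  0.   -1.95]
[0.562, -0.085, 0.143] -150 [-0.38  0.02 -0.19  1.36  0.   -2.47]
[0.562, -0.085, 0.143] -120 [-0.38  0.02 -0.19  1.36  0.   -3.  ]
[0.562, -0.085, 0.143] -90 [-0.38  0.02 -0.19  1.36  0.    2.76]
[0.562, -0.085, 0.143] -60 [-0.38  0.02 -0.19  1.36  0.    2.24]
[0.562, -0.085, 0.143] -30 [-0.38  0.02 -0.19  1.36  0.    1.71]
[0.562, -0.085, 0.143] 0 [-0.38  0.02 -0.19  1.36  0.    1.19]
[0.562, -0.085, 0.143] 30 [-0.38  0.02 -0.19  1.36  0.    0.67]
[0.562, -0.085, 0.143] 60 [-0.38  0.02 -0.19  1.36  0.    0.14]
[0.562, -0.085, 0.143] 90 [-0.38  0.02 -0.19  1.36  0.   -0.38]
[0.562, -0.085, 0.143] 120 [-0.38  0.02 -0.19  1.36  0.   -0.9 ]
[0.562, -0.085, 0.143] 150 [-0.38  0.02 -0.19  1.36  0.   -1.43]
```

Run:
```python
from h import *
from bench import env
print(env.get_obs()["clock"])
env.movep(np.array([.512,.207,.19]),rot(87))
env.servo_line(np.array([.512,.207,.092]),velocity=.12,force_limit=15)
o=env.get_obs();print(o["clock"],o["eef_pos"],yawdeg(o["tool_rot"]),o["ft_force"])
c=env.camera("scene");d=env.camera("top")
C=np.hstack([cv2.resize(c["color"][130:260,330:480],(400,347)),cv2.resize(d["color"][170:300,160:310],(400,347))])
cv2.imwrite("pics/pre.png",C[:,:,::-1])
```

```text
0.1
2.7 [0.51254751 0.20711451 0.09289509] 87.00415273600733 [ 0.31929841  0.71116315 -0.92497111]
```

View pics/pre.png

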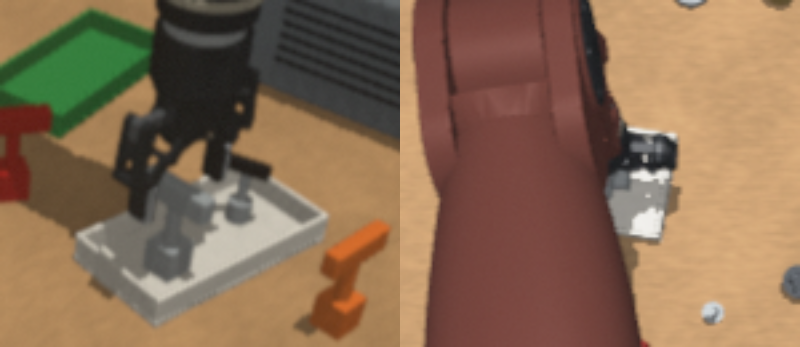

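The fingers straddle the bar (left panel, about (165,190)). The arm blocks the top view. I'll close and lift.

Run:
```python
from h import *
from bench import env
env.grip(0.0,70)
o=env.get_obs();print(o["clock"],o["finger_gap"],o["ft_force"].round(2),o["torque"].round(3))
env.servo_line(np.array([.512,.207,.16]),velocity=.1)
env.pause(.2)
o=env.get_obs();print(o["clock"],o["eef_pos"],o["ft_force"].round(2),o["torque"].round(3))
c=env.camera("scene");d=env.camera("top")
np.savez("pics/lift_s.npz",**c);np.savez("pics/lift_t.npz",**d)
C=np.hstack([cv2.resize(c["color"][110:240,330:480],(400,347)),cv2.resize(d["color"][170:300,160:310],(400,347))])
cv2.imwrite("pics/lift.png",C[:,:,::-1])
```

```text
3.4417 0.17186691710782473 [0.19 0.96 0.87] [ 0.198  0.042 -0.005]
4.475 [0.51159481 0.20693913 0.1592265 ] [-0.1   0.38 -3.  ] [-0.013 -0.04  -0.075]
```

View pics/lift.png

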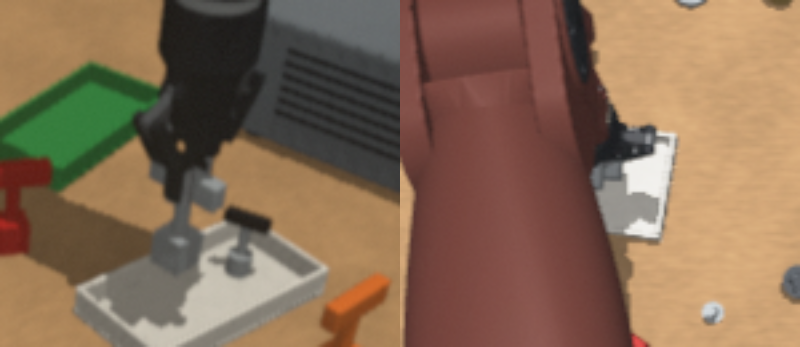

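Run:
```python
from h import *
from bench import env
env.servo_line(np.array([.512,.207,.20]),velocity=.15)
env.movep(np.array([.5625,-.085,.185]),rot(153))
env.pause(.2)
o=env.get_obs();print(o["clock"],o["eef_pos"],yawdeg(o["tool_rot"]),o["qpos"].round(2),o["ft_force"].round(2),o["torque"].round(3))
c=env.camera("scene");d=env.camera("top")
np.savez("pics/hov_s.npz",**c);np.savez("pics/hov_t.npz",**d)
C=np.hstack([cv2.resize(c["color"][210:340,250:400],(400,347)),cv2.resize(d["color"][150:280,290:440],(400,347))])
cv2.imwrite("pics/hov.png",C[:,:,::-1])
```

```text
6.675 [ 0.56254952 -0.08439679  0.18500039] 153.03535912652686 [-0.38  0.01 -0.13  1.44  0.   -1.48] [ 0.39 -0.15 -3.12] [ 0.006 -0.054 -0.005]
```

View pics/hov.png

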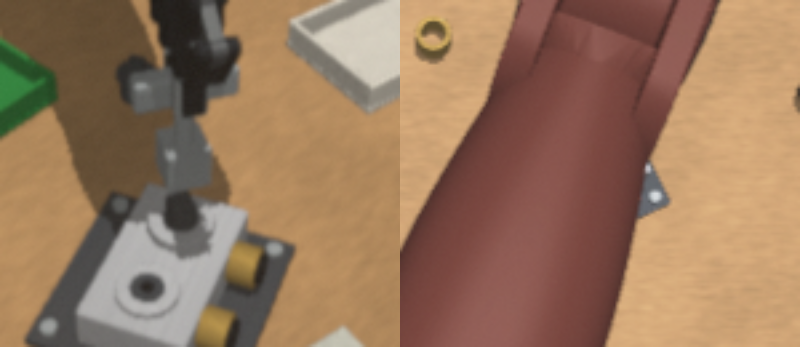

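Run:
```python
from h import *
c=np.load("pics/hov_s.npz");X=cloud(c);P=[.5625,-.0844]
for z in(.097,.129,.072,.052): print(z,proj(c,[*P,z]).round(1))
g=cv2.cvtColor(c["color"],cv2.COLOR_RGB2GRAY)
m=(abs(X[...,0]-.565)<.05)&(abs(X[...,1]+.085)<.05)
for nm,lo,hi in(("block",.100,.127),("bar",.16,.19),("plug",.062,.085)):
    k=m&(X[...,2]>lo)&(X[...,2]<hi);v,u=np.nonzero(k);print(nm,k.sum(),u.mean().round(2),v.mean().round(2),np.nanmean(X[k],0).round(4))
    for r in range(v.min(),v.max()+1):
        uu=u[v==r];print(r,uu.min(),uu.max(),len(uu),end='; ')
    print()
f=cv2.resize(c["color"][255:310,290:350],(720,660)[:2],interpolation=cv2.INTER_CUBIC)[:600]
cv2.imwrite("pics/hovz.png",f[:,:,::-1])
```

```text
0.097 [318.8 274.8]
0.129 [319.  262.2]
0.072 [318.7 284.2]
0.052 [318.6 291.4]
block 210 318.5 273.52 [ 0.5714 -0.0941  0.1137]
262 309 309 1; 263 309 309 1; 264 309 309 1; 265 309 310 2; 266 309 311 3; 267 309 311 3; 268 309 328 6; 269 309 329 13; 270 309 329 16; 271 309 328 19; 272 309 328 19; 273 310 328 19; 274 310 328 19; 275 311 328 18; 276 311 328 18; 277 312 328 17; 278 312 327 16; 279 312 323 11; 280 313 317 5; 281 313 315 3; 
bar 345 317.9 246.01 [ 0.5703 -0.0952  0.1795]
234 311 311 1; Traceback (most recent call last):
  File "<stdin>", line 9, in <module>
    return umr_minimum(a, axis, None, out, keepdims, initial, where)
ValueError: zero-size array to reduction operation minimum which has no identity
```

Run:
```python
from h import *
s=np.load("pics/scene0.npz");t=np.load("pics/top0.npz")
# silhouettes of collar discs, predicted vs. seen, for candidate centres
def disc(c,P,r,z):
    a=np.linspace(0,2*np.pi,60)
    return np.array([proj(c,[P[0]+r*np.cos(b),P[1]+r*np.sin(b),z]) for b in a])
for P in([.562,-.085],[.5605,-.085],[.5605,-.0865]):
    for n,c in(("s",s),("t",t)):
        d=np.r_[disc(c,P,.013,.052),disc(c,P,.013,.056)]
        b=disc(c,P,.024,.052)
        print(P,n,"collar",d.min(0).round(2),d.max(0).round(2),"boss",b.min(0).round(2),b.max(0).round(2))
for n,c,(u0,u1,v0,v1) in(("s",s,(304,332,276,310)),("t",t,(334,361,200,228))):
    g=cv2.cvtColor(c["color"],cv2.COLOR_RGB2GRAY)
    m=np.zeros_like(g);m[v0:v1,u0:u1]=(g[v0:v1,u0:u1]<(105 if n=="s" else 150))
    k,_=rect(m);k=k[:,0,:];print(n,k.min(0),k.max(0),"mask center col",(k[:,0].min()+k[:,0].max())/2)
g=cv2.cvtColor(s["color"],cv2.COLOR_RGB2GRAY);print(g[294:306,303:333])
```

```text
[0.562, -0.085] s collar [311.28 284.94] [325.05 296.63] boss [305.46 282.16] [330.82 301.13]
[0.562, -0.085] t collar [342.52 209.11] [352.21 218.81] boss [338.47 205.44] [356.13 222.81]
[0.5605, -0.085] s collar [310.73 284.52] [324.5  296.19] boss [304.92 281.75] [330.26 300.68]
[0.5605, -0.085] t collar [342.53 209.65] [352.22 219.36] boss [338.48 205.98] [356.14 223.35]
[0.5605, -0.0865] s collar [310.15 284.91] [323.93 296.61] boss [304.34 282.14] [329.7  301.11]
[0.5605, -0.0865] t collar [343.08 209.65] [352.77 219.36] boss [339.03 205.98] [356.69 223.35]
s [311 282] [323 296] mask center col 317.0
t [343 210] [351 219] mask center col 347.0
[[166 154 131 151 161 163 164 161 143 108  78  61  54  55  58  60  63  63
   63  76 110 148 163 166 166 164 155 142 162 170]
 [167 152 119 136 159 164 166 165 161 141 117  87  71  63  62  67  67  71
   85 109 140 160 166 166 166 161 147 146 165 171]
 [167 155 117 119 149 163 167 168 165 163 151 134 118  99  90  97 101 109
  131 146 159 164 167 167 163 150 134 149 166 170]
 [167 160 138 111 130 154 163 167 169 168 165 161 151 142 137 139 1
[... 358 characters left out ...]
159 157 158 160 160 157
  159 157 151 138 124 111 119 148 167 169 168 168]
 [165 163 165 164 152 130 110 105 110 122 134 135 135 137 141 144 144 134
  132 132 125 114 110 119 140 164 169 169 168 166]
 [165 165 165 163 163 152 137 120 114 114 108 108 112 114 118 122 120 111
  111 110 113 117 131 146 159 168 168 167 166 166]
 [164 165 164 166 165 163 158 150 146 134 116 112 113 112 110 111 112 112
  115 119 132 147 153 162 168 168 167 167 166 168]
 [165 164 165 164 166 165 164 165 164 156 145 138 137 136 128 128 128 136
  147 151 158 164 166 167 168 167 167 167 167 168]
 [164 164 166 165 164 164 164 167 168 166 163 161 160 159 154 154 155 160
  166 169 168 167 166 167 168 168 167 167 167 165]]
```

Run:
```python
from h import *
from bench import env
P=[.5602,-.0853]
env.movep(np.array([*P,.168]),rot(153)); env.pause(.2)
o=env.get_obs();print(o["clock"],o["eef_pos"].round(4),o["ft_force"].round(2),o["torque"].round(3))
r=env.servo_line(np.array([*P,.1465]),velocity=.02,force_limit=8)
o=env.get_obs();print(r,o["clock"],o["eef_pos"].round(4),o["ft_force"].round(2),o["torque"].round(3))
c=env.camera("scene")
cv2.imwrite("pics/d1.png",cv2.resize(c["color"][230:310,270:370],(750,600))[:,:,::-1])
```

```text
7.225 [ 0.5605 -0.0854  0.1687] [-0.12  0.79 -2.46] [-0.047  0.015  0.01 ]
False 8.45 [ 0.5602 -0.0853  0.1465] [ 2.38  0.07 -2.83] [ 0.116 -0.456  0.077]
```

View pics/d1.png

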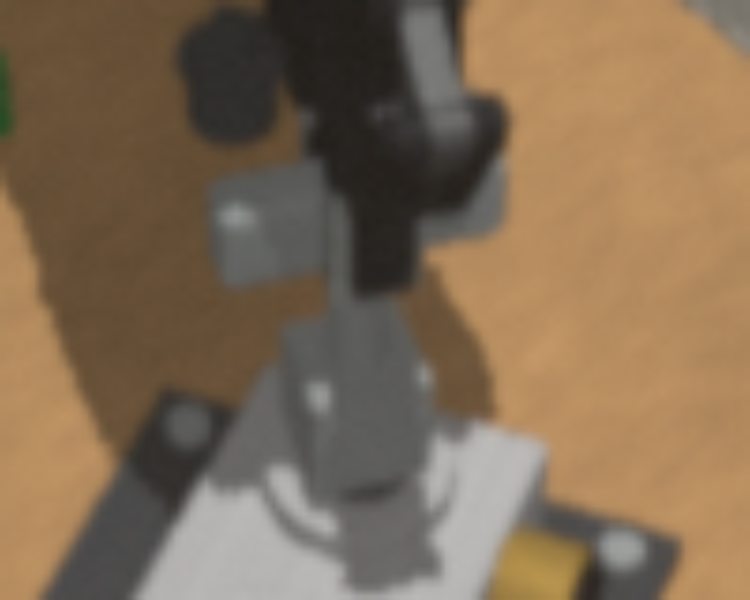

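Run:
```python
from h import *
from bench import env
def rd(T=.3):
    a=[]
    for i in range(int(T/.02)):
        env.pause(.02);o=env.get_obs();a.append(np.r_[o["ft_force"],o["torque"]])
    return np.mean(a,0).round(3),np.std(a,0).round(3)
print(rd())
env.servo_line(np.array([.5609,-.0853,.1465]),velocity=.02);print(rd())
r=env.servo_line(np.array([.5609,-.0853,.1440]),velocity=.01,force_limit=5)
o=env.get_obs();print(r,o["clock"],o["eef_pos"].round(4));print(rd())
```

```text
(array([ 1.671,  0.506, -2.859,  0.13 , -0.436,  0.02 ]), array([0.513, 0.398, 0.546, 0.028, 0.028, 0.036]))
(array([-0.076,  0.254, -2.845,  0.115, -0.039,  0.003]), array([0.602, 0.464, 0.416, 0.026, 0.04 , 0.039]))
True 9.5583 [ 0.5611 -0.0854  0.1443]
(array([-0.112,  0.074,  5.608,  0.047, -0.012,  0.017]), array([0.48 , 0.438, 0.493, 0.043, 0.037, 0.036]))
```

```bash
cat >> h.py <<'E'
def rd(env,T):
    a=[]
    for i in range(int(round(T/.01))):
        env.pause(.01);o=env.get_obs();a.append(np.r_[o["ft_force"],o["torque"]])
    a=np.array(a);return a.mean(0),a.std(0)
def step(env,dq,T):
    q=np.load("pics/q.npy");q[5]+=dq;np.save("pics/q.npy",q)
    t=env.get_obs()["clock"];env.movej(q);t1=env.get_obs()["clock"]
    m,s=rd(env,T);o=env.get_obs()
    print("q6 %.3f act %.3f mv %.2fs clk %.1f F %s Tz %.3f"%(q[5],o["qpos"][5],t1-t,o["clock"],m[:3].round(1),m[5]))
    return m
E
python3 - <<'E'
from h import *
from bench import env
env.servo_line(np.array([.5609,-.0853,.1447]),velocity=.01)
q=np.array(env.solve_ik(np.array([.5609,-.0853,.1447]),rot(153)));np.save("pics/q.npy",q)
print(q.round(3),env.get_obs()["qpos"].round(3),rd(env,.3))
for i in range(3): step(env,.1,.2)
E
```

```text
[-0.381  0.013 -0.194  1.364  0.    -1.481] [-0.382  0.015 -0.192  1.365  0.    -1.481] (array([ 0.40676825,  0.10774136,  0.42280445,  0.05474368, -0.13812331,
       -0.00776588]), array([0.52555762, 0.55969357, 0.59257036, 0.03266026, 0.03130282,
       0.0454014 ]))
q6 -1.381 act -1.383 mv 0.25s clk 10.8 F [ 1.6  0.7 -0.2] Tz 0.022
q6 -1.281 act -1.283 mv 0.25s clk 11.2 F [ 1.7  0.6 -0.2] Tz 0.005
q6 -1.181 act -1.183 mv 0.25s clk 11.6 F [ 1.8  0.5 -0.3] Tz 0.005
```

Run:
```python
from h import *
from bench import env
for i in range(3):
    step(env,.12,.1); step(env,.02,.2)
```

```text
q6 -1.061 act -1.065 mv 0.25s clk 12.0 F [1.7 0.2 0. ] Tz 0.009
q6 -1.041 act -1.042 mv 0.25s clk 12.4 F [ 2.1  0.1 -0.4] Tz 0.046
q6 -0.921 act -0.925 mv 0.25s clk 12.7 F [ 1.7 -0.1 -0. ] Tz -0.007
q6 -0.901 act -0.902 mv 0.25s clk 13.1 F [ 1.7 -0.3 -0.2] Tz 0.041
q6 -0.781 act -0.785 mv 0.25s clk 13.5 F [ 1.3 -0.4 -0.1] Tz 0.010
q6 -0.761 act -0.762 mv 0.25s clk 13.9 F [ 1.8 -0.4 -0.3] Tz 0.049
```

Run:
```python
from h import *
from bench import env
for i in range(14):
    step(env,.10,.03); m=step(env,.02,.2)
    if m[5]>.085: break
```

```text
q6 -0.661 act -0.664 mv 0.25s clk 14.2 F [ 1.3 -1.3 -0. ] Tz 0.026
q6 -0.641 act -0.642 mv 0.25s clk 14.6 F [ 1.6 -0.9 -0.4] Tz 0.128
```

Run:
```python
from h import *
from bench import env
for i in range(6):
    m=step(env,.02,.3)
    if m[5]>.3: break
```

```text
q6 -0.621 act -0.621 mv 0.25s clk 15.1 F [ 1.6 -1.  -0.1] Tz 0.124
q6 -0.601 act -0.601 mv 0.25s clk 15.6 F [ 1.5 -1.  -0.1] Tz 0.121
q6 -0.581 act -0.581 mv 0.25s clk 16.1 F [ 1.6 -1.3 -0.2] Tz 0.117
q6 -0.561 act -0.561 mv 0.25s clk 16.6 F [ 1.4 -1.4 -0. ] Tz 0.134
q6 -0.541 act -0.541 mv 0.25s clk 17.1 F [ 1.4 -1.3 -0.2] Tz 0.167
q6 -0.521 act -0.521 mv 0.25s clk 17.6 F [ 1.4 -1.4 -0.2] Tz 0.150
```

Run:
```python
from h import *
from bench import env
for i in range(8):
    m=step(env,.03,.3)
    if m[5]>.32: break
```

```text
q6 -0.491 act -0.491 mv 0.25s clk 18.1 F [ 1.3 -1.4 -0. ] Tz 0.161
q6 -0.461 act -0.461 mv 0.25s clk 18.6 F [ 1.2 -1.5 -0.2] Tz 0.160
q6 -0.431 act -0.431 mv 0.25s clk 19.1 F [ 1.1 -1.7 -0.1] Tz 0.199
q6 -0.401 act -0.401 mv 0.25s clk 19.6 F [ 1.1 -1.6 -0. ] Tz 0.193
q6 -0.371 act -0.371 mv 0.25s clk 20.1 F [ 0.8 -1.6  0. ] Tz 0.201
q6 -0.341 act -0.341 mv 0.25s clk 20.6 F [ 0.9 -1.6 -0.1] Tz 0.246
q6 -0.311 act -0.311 mv 0.25s clk 21.1 F [ 0.8 -1.5 -0.1] Tz 0.255
q6 -0.281 act -0.281 mv 0.25s clk 21.6 F [ 0.7 -1.8 -0.1] Tz 0.240
```

Run:
```python
from h import *
from bench import env
for i in range(9):
    m=step(env,.015,.3)
    if m[5]>.35: break
```

```text
q6 -0.266 act -0.266 mv 0.25s clk 22.1 F [ 0.6 -1.9 -0.2] Tz 0.278
q6 -0.251 act -0.251 mv 0.25s clk 22.6 F [ 0.8 -2.  -0. ] Tz 0.316
q6 -0.236 act -0.236 mv 0.25s clk 23.1 F [ 0.5 -2.  -0.2] Tz 0.312
q6 -0.221 act -0.221 mv 0.25s clk 23.6 F [ 0.6 -2.  -0.2] Tz 0.318
q6 -0.206 act -0.206 mv 0.25s clk 24.1 F [ 0.5 -2.1 -0.1] Tz 0.318
q6 -0.191 act -0.191 mv 0.25s clk 24.6 F [ 0.5 -2.1 -0.3] Tz 0.318
q6 -0.176 act -0.176 mv 0.25s clk 25.1 F [ 0.5 -2.1 -0.3] Tz 0.316
q6 -0.161 act -0.161 mv 0.25s clk 25.6 F [ 0.3 -2.1 -0.3] Tz 0.329
q6 -0.146 act -0.146 mv 0.25s clk 26.1 F [ 0.2 -2.4 -0.1] Tz 0.358
```

Run:
```python
from h import *
from bench import env
step(env,-.05,.15);m=step(env,-.05,.3)
print(m.round(3))
o=env.get_obs();p=o["eef_pos"];print(p.round(4),yawdeg(o["tool_rot"]))
c=env.camera("scene");cv2.imwrite("pics/d2.png",cv2.resize(c["color"][230:310,270:370],(750,600))[:,:,::-1])
```

```text
q6 -0.196 act -0.195 mv 0.25s clk 26.4 F [ 0.3 -2.  -0.2] Tz 0.087
q6 -0.246 act -0.245 mv 0.25s clk 26.9 F [ 0.3 -1.   0.1] Tz 0.012
[ 0.289 -0.999  0.134 -0.322 -0.07   0.012]
[ 0.5609 -0.0852  0.1447] 82.19443009148738
```

View pics/d2.png

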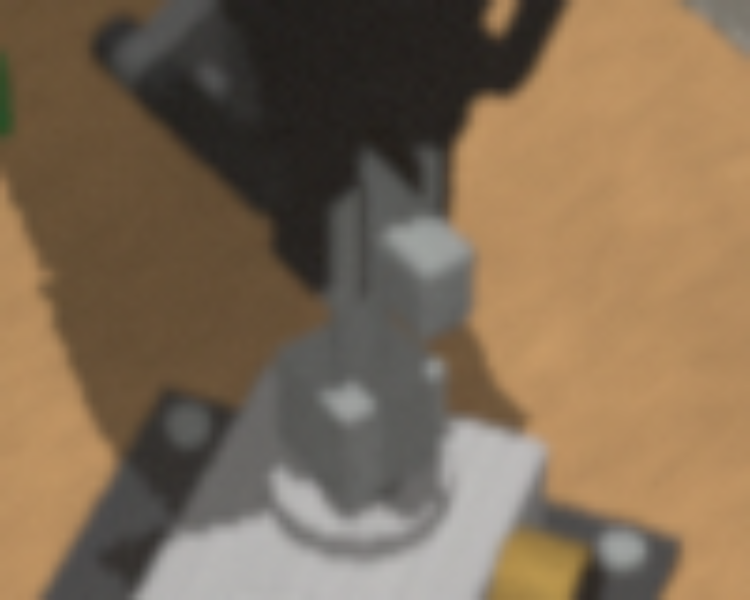

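Run:
```python
from h import *
from bench import env
r=env.servo_line(np.array([.5609,-.0853,.170]),velocity=.04,force_limit=15)
o=env.get_obs();print(r,o["clock"],o["eef_pos"].round(4),o["ft_force"].round(1))
if not r:
    env.servo_line(np.array([.5609,-.0853,.205]),velocity=.1)
    env.movep(np.array([.512,.207,.17]),rot(87))
    env.servo_line(np.array([.512,.207,.105]),velocity=.1)
    env.pause(.2);print(rd(env,.2)[0].round(2))
    c=env.camera("scene");cv2.imwrite("pics/p1.png",cv2.resize(c["color"][110:240,330:480],(690,600))[:,:,::-1])
    print(env.get_obs()["clock"])
```

```text
False 27.775 [ 0.5608 -0.0852  0.1698] [-0.5  0.4 -3.8]
[-0.02 -0.19 -2.83 -0.01  0.01  0.01]
30.6333
```

View pics/p1.png

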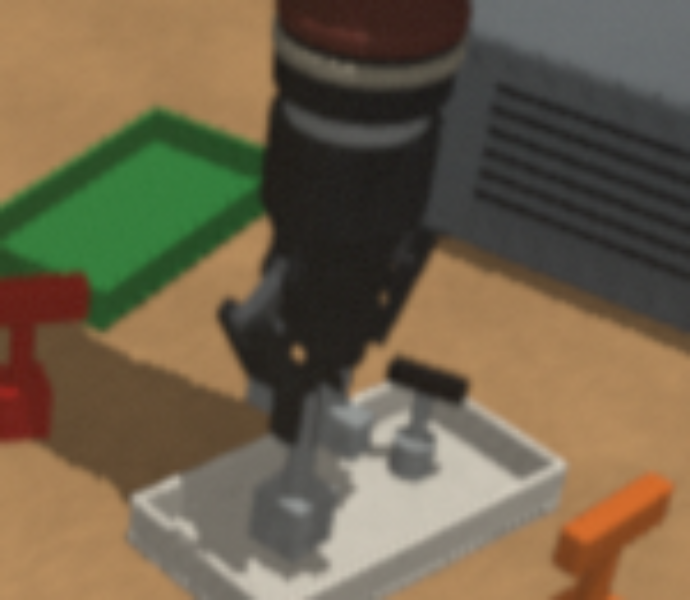

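Run:
```python
from h import *
from bench import env
c=env.camera("scene")
o=env.get_obs();p=o["eef_pos"]
for z in(.018,.05,.088,.1): print(z,proj(c,[p[0],p[1],z]).round(1))
X=cloud(c)
m=(np.hypot(X[...,0]-.512,X[...,1]-.207)<.05)
for lo,hi in((.022,.03),(.03,.038),(.038,.046),(.055,.065),(.065,.075)):
    k=m&(X[...,2]>lo)&(X[...,2]<hi)
    v,u=np.nonzero(k);print(lo,k.sum(),u.min(),u.max(),u.mean().round(1),X[k].mean(0).round(4))
f=cv2.resize(c["color"][180:240,370:450],(800,600),interpolation=cv2.INTER_CUBIC)
cv2.imwrite("pics/p2.png",f[:,:,::-1])
```

```text
0.018 [392.4 226. ]
0.05 [394.1 215.3]
0.088 [396.2 202. ]
0.1 [396.9 197.7]
0.022 65 384 413 396.7 [0.531  0.1976 0.0261]
0.03 66 384 412 395.3 [0.5254 0.1981 0.0331]
0.038 50 385 402 393.9 [0.5191 0.1992 0.0419]
0.055 21 392 397 394.5 [0.5154 0.2022 0.0602]
0.065 22 392 398 394.5 [0.5143 0.2018 0.0697]
```

View pics/p2.png

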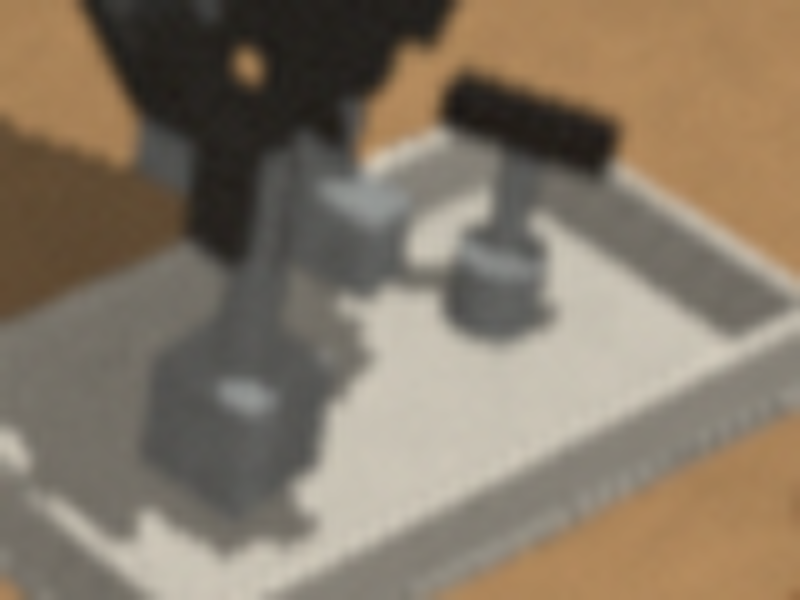

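The block centre sits at u≈393.5 against 393.2 expected, so the key is upright. I'll set it down.

Run:
```python
from h import *
from bench import env
r=env.servo_line(np.array([.512,.207,.089]),velocity=.02,force_limit=4)
o=env.get_obs();print(r,o["clock"],o["eef_pos"].round(4),o["ft_force"].round(1));z=o["eef_pos"][2]
env.grip(0.35);env.pause(.1)
env.grip(1.0);env.pause(.2)
o=env.get_obs();print(o["finger_gap"],o["ft_force"].round(1),o["torque"].round(3))
env.servo_line(np.array([.512,.207,.19]),velocity=.08,force_limit=15)
o=env.get_obs();print(o["eef_pos"].round(3))
env.servo_line(np.array([.512,.207,.25]),velocity=.15)
env.movej([0.946,0.104,0.097,1.564,0,1.353])
env.pause(.3)
c=env.camera("scene");d=env.camera("top");print(env.get_obs()["clock"])
np.savez("pics/end_s.npz",**c);np.savez("pics/end_t.npz",**d)
cv2.imwrite("pics/end.png",np.hstack([cv2.resize(d["color"],(400,300)),cv2.resize(c["color"],(400,300))])[:,:,::-1])
C=np.hstack([cv2.resize(c["color"][160:260,350:470],(400,333)),cv2.resize(d["color"][190:270,170:270],(400,333))])
cv2.imwrite("pics/endz.png",C[:,:,::-1])
X=cloud(d);k=(np.hypot(X[...,0]-.51,X[...,1]-.2)<.07)&(X[...,2]>.091)
q,_=rect(k);R=cv2.minAreaRect((ray(d,q[:,0],.099)[:,:2]*1000).astype(np.float32));print(R,np.nanmedian(X[k][:,2]))
```

```text
True 31.3167 [0.5119 0.2071 0.0921] [-0.1  0.4  4.4]
0.9988050795379769 [ 1.  -0.5 -0.4] [-0.017 -0.009 -0.017]
[0.512 0.207 0.189]
36.4417
((511.69683837890625, 206.3870086669922), (16.417884826660156, 68.71651458740234), 86.206787109375) 0.09856328512703323
```

View pics/endz.png

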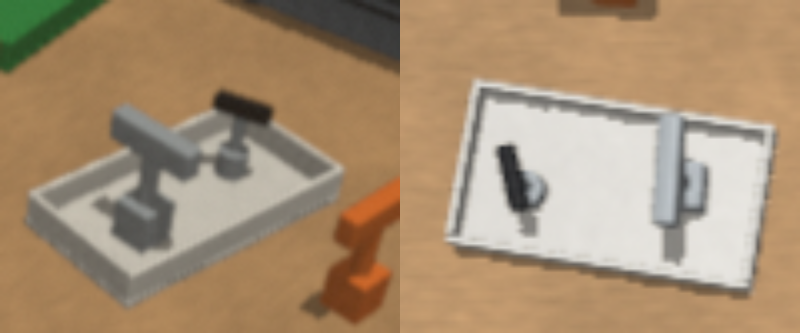

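View pics/end.png

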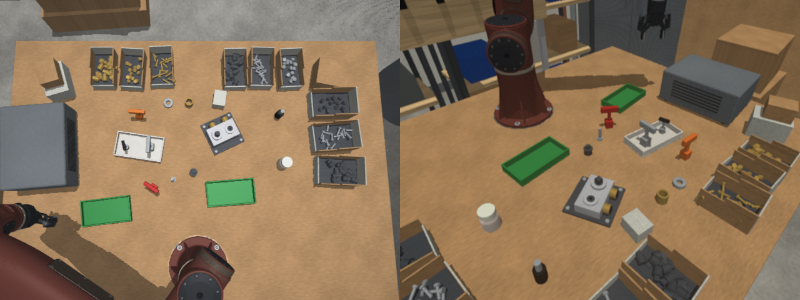

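The key stands in the white tray at its old place (right panel, about (670,170)). The small key and the other things have not moved, and the arm is clear.

```bash
python3 -c "
from bench import env
env.finish_job();print(env.get_obs()['clock'])"
```

```text
the job is handed in; nothing more can be done
the job is handed in; nothing more can be done
```

I fitted the steel T key over the plug, turned the plug clockwise until it was snug, and stood the key back in the white tray at its old place. The job is handed in; it reports no verdict.

**Fit:** The key went home without being forced. It seated when I lowered it with a 5 N contact limit, and the side forces stayed at about 2 N.

**Tightening:** I felt for the torque in small steps. It read about 0.045 N m in the free run, began to climb near q6 = -0.7, and I stopped when the last reading was 0.358 N m. I then backed the key off 0.1 rad within its play and lifted it off.

**Last checks:** The pictures show the key upright and released, with its bar top at 0.0986 m against 0.099 m expected and its middle within 1 mm of where it started. The small key and the other things look unmoved. About 36 s of the 72 s were used before I handed in.

**Disagreement:** The measured torque rose about 0.4 to 0.5 N m per rad, a little slower than the stated 0.56, and each reading carried roughly ±0.01 to 0.02 N m of noise. The turn angle after the bite suggests up to about 0.39 N m. Both figures lie between 0.25 and 0.60 N m.

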